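# Refit the filter panel of a countertop cooling unit

## Robot

A 6-joint arm with a two-finger parallel gripper is mounted at the origin on the work surface. World frame = base frame: x ahead of the robot, y to its left, z up, the work surface at z = 0. Lengths are in m, angles in rad, forces in N, time in s.
With the tool pointing down it reaches from about 0.2 to 0.875 m from the base axis. Payload 3.4 kg.
Tool frame: the origin (TCP) lies at the very end of the fingers, on their centre line; the grasp point (between the pads) lies 19 mm behind it; z points along the fingers, y is the direction in which the jaws open and shut (so a half turn about z gives the same grasp; the last joint's range is limited). The gripper opens to 94 mm and grips with 3 to 60 N. Pads are 16 mm wide; open, the fingers measure 119 mm over their backs; the gripper's body (75 mm by 177 mm) begins 78 mm behind the grasp point.
Start: joints at [1.123, 0.276, 1.505, -0, 1.361, -0.121], TCP at [0.185, 0.545, 0.184] pointing down, gripper open.
Joint ranges: [-2.89, 2.89], [-0.75, 2.08], [0.22, 2.7], [-1.18, 4.32], [0.11, 2.71], [-2.7, 2.7]. Speed limits (rad/s): [2.57, 2.57, 3.14, 3.14, 3.14, 3.14].

## Interface

Orientations are given as a unit quaternion [w, x, y, z].
In Python, from station import readout, viewer, ctrl, nets gives the robot as it stands. The module is installed in compiled form; this text tells all that it offers.
- The arm moves only by the shell command python3 -m creep 'ROWS' [OPENING] [FORCE]. ROWS is JSON, a list of rows, each a list of 4 numbers: the shift along the tool's x, y, z in mm, then the turn about the tool's z in degrees. In form: [[tx, ty, tz, roll], ...]. A call has 1 to 12 rows; each row shifts and turns the commanded pose from where the row before left it, along the tool's axes as they then stand; what a row does not reach is not made up. A row lasts 1/8 s, in which the tool goes at most 62.5 mm and 10.7 degrees, less where a joint would pass 70% of its speed; a pose out of reach is approached as far as the arm can. A call with a gripper value outside its range is refused whole. OPENING is the closure, from 0 (fully open) to 1 (shut), set as the call begins (- or left out, the last holds). The fingers move at their own pace and stop on an object; FORCE is the grip in N (left out, the last holds). Time passes only in rows, so rows that do not move let the fingers close. It gives the time, the measured TCP pose, the force and the opening at its end, in the units of the state.
- readout.sense(): the state, without advancing time (a new reading comes with each control period).
- viewer.get_image(name): name is "side" or "top"; returns the picture (384x512x3 uint8, red, green, blue); there is no depth.
- viewer.camera_model(name): a dict with "mtx" (3x3 intrinsics, pixels), "world_from_camera" (4x4, takes a point from camera to world coordinates). Camera axes: x right, y up, looking along -z (the intrinsics and any distortion apply to the point x, -y, -z); pixel columns grow to the right and rows downward; lengths in m; the calibration is good to about 2 mm. A picture is of the moment at which its call begins. camera_model takes no time and is no camera call.
- ctrl.hand_in(): hands the job in, once; it reports no verdict.
Trained networks look in the newest picture that a camera, given by its name, has taken for a name from the list of things; names that differ only in an ending like _2 or _b are one class to them, and where a whole thing is asked for, a point or a joint stands for the part that bears it (a point fixed in the world has none). Each returns a list of dicts, best first, with "conf" (0 to 1); they miss things now and then, are a little off and sometimes report something else, mostly with a low value. They report only what shows in the picture. A call takes as long as a camera call.
- nets.spot_in(target, camera): "xyz" ([x, y, z] in m, in world coordinates, good to about 4 mm: the middle of the surface that is visible of it).
- nets.tip_of(target, camera): "xyz" ([x, y, z] in m, in world coordinates, good to about 4 mm: a listed point, or the origin of a listed thing).
The state is a dict: "time": time; "q": joint angles; "joint_velocities": joint speeds; "effort": joint torques, N m; "position": TCP position; "tcp_rot": TCP orientation; "contact_force": force on the tool from outside, world axes, zero at the start; "torque": the same for the moment, N m; "finger_gap": finger opening in m.
Only numpy, scipy, OpenCV 4.12 (cv2) and the standard library are available. Lean on these libraries where they do the work, as an engineer would, in place of code of your own. Each camera call takes 0.05 s, during which the arm holds its last target.

## Task

The washed filter panel lies on the table: put it back on the cooling unit. Hold it by its handle, tilted with its blue lip down, hook the lip under the blue ledge at the edge of the opening in the unit's deck, then swing the panel down and press it home until the spring catch snaps over and it lies flat on the deck. Be gentle with the thin sheet metal (feel for contact, never force it), leave the ramekin, bottle, jar and mug where they stand, and let go at the end.

Things in the scene. Friction and masses are not known exactly. Their poses are not given: they have to be found in the camera images.
- panel: The loose filter panel, about 0.5 kg: white plate 200 (x) by 174 (y) by 4 mm on a grey filter frame, handle on top. Lies handle up on its frame. Origin: centre of the frame's bottom, 20 mm under the plate's underside, midway along the plate. x from the blue lip end to the catch end, z up out of the plate. Frame: x -78 to +80 mm, 150 mm wide, 20 mm deep.
- panel_grip (a point): Centre of the panel's black handle bar, panel axes; 25 mm in x, 56 mm in z from the panel's origin (32 mm above the plate's top), so 125 mm from the plate's lip end. The bar is 14 (x) by 86 (y) by 16 mm high, flat-sided, on a post at each end (66 mm free between them, 24 mm under it).
- panel_lip (a point): Middle of the tip of the panel's blue lip, at its top edge, panel axes. The lip is 120 mm wide: at the plate's lip end (x = -100 mm) a 3 mm web goes down; from its foot a 3 mm thick tongue sticks out 20 mm in -x, its top 6 mm below the plate's underside. The point is 145 mm in -x and 42 mm in -z from panel_grip.
- panel_front (a point): Middle of the underside edge of the panel's plate at the catch end, panel axes; 75 mm in +x and 36 mm in -z from panel_grip. 20 mm back from it, the frame's end face carries a rib 5.5 mm proud, 15 mm below the plate's underside, for the catch.
- unit: The cooling unit: fixed, level, brushed metal, 340 mm deep (x), deck 200 mm above the table. Origin on the table below the middle of its machine compartment (300 mm wide); a rail of food pans goes on 700 mm in +y. Its x points roughly away from the robot. In the compartment's deck is an opening 189 (x) by 156 (y) mm, hollow for 60 mm below the 4 mm sheet.
- ledge_edge (a point): Middle of the blue ledge's free edge at deck-top height, where the drawing has it; unit axes; 95 mm in -x from the unit's origin. Ledge 4 mm thick, hollow below, on the opening's near side. Ledge and catch sit on one surround screwed through slots: both really lie up to 6 mm off in x (not measured), so feel for it. Panel home: web within 4 mm of the edge; then panel_grip is 125 mm in x, 36 mm in z from it.
- catch_mouth (a point): Middle of the opening's far edge, deck-top height, as drawn, 189 mm in x from ledge_edge (shifts with it). Below it a white spring roller sticks 7.5 mm into the opening, axis 7 mm below the deck top. The rib rolls over it in the last 15 mm, hardest at first: 5 to 12 N on the handle; then it goes easily and stops firmly. Panel home: frame has 3 mm to spare at each side.
- ramekin_mid (a point): Bystander, leave it alone: the small white ramekin (60 mm wide, 40 mm high) on the deck, near its far right corner. A point in its middle.
- spray_mid (a point): Bystander, leave it alone: a clear bottle with a blue cap, 190 mm high, at the right. A point in its middle.
- jar_mid (a point): Bystander, leave it alone: a glass jar with a red lid, 100 mm high, near the robot. A point in its middle.
- mug_mid (a point): Bystander, leave it alone: a blue mug, 90 mm high, near the robot. A point in its middle.

How it is judged:
On the way, in this order (a step that is already met when the one before it is completed fails the run):
1. the lip is hooked under the ledge (tongue tip below the deck sheet and at least 8 mm past the ledge's nominal edge) while the panel is tilted by more than 0.15 rad (x of panel_lip in the frame of ledge_edge between -0.03 and -0.008 m and z of panel_lip in the frame of ledge_edge between -0.035 and -0.004 m and y of panel_lip in the frame of ledge_edge between -0.015 and 0.015 m and angle between panel_grip's own z axis and vertical above 0.15 rad), for 0.1 s.
2. the panel is swung down, seated and snapped in (x of panel_lip in the frame of ledge_edge between -0.029 and -0.009 m and z of panel_lip in the frame of ledge_edge between -0.01 and -0.003 m and z of panel_front in the frame of ledge_edge between -0.004 and 0.004 m and y of panel_front in the frame of ledge_edge between -0.008 and 0.008 m), for 0.2 s.
At the end, for the whole second after the job is handed in: The panel is at rest, let go, with its lip under the ledge (tongue tip 9 to 29 mm past the ledge's nominal edge and 3 to 10 mm below the deck's top) and its catch end down on the deck within 4 mm in height and 8 mm sideways, i.e. snapped past the catch (all of step 2 and linear speed of panel below 0.01 m/s); the robot touches nothing.
It fails at once if the panel is forced against the unit with more than 40 N (contact force between panel and unit above 40 N).
It fails at once if the robot itself presses on the unit with more than 20 N (contact force between the arm and unit above 20 N).
It fails at once if the ramekin, bottle, jar or mug is shifted by more than 25 mm (distance of any of ramekin_mid, spray_mid, jar_mid, mug_mid from where it was at the start of the episode above 0.025 m).
It also fails if it takes over 61 s, if anything falls off the work surface, if the arm or the gripper's body presses on something with over 40 N, if the wrist force passes 120 N, or if a joint passes its speed limit or range.

## Working session

There is one attempt and no reset: what is moved stays moved. The work goes in short steps, Python scripts to look and compute and a shell command to move; the robot and the scene stay as the last step left them, time stands still between calls to the robot, and variables do not carry over. Pictures are saved under pics/ and viewed, and the job is handed in when it is done.

```bash
mkdir -p pics; ls; python3 - <<'E'
from station import readout, viewer, ctrl, nets
import cv2
for c in("side","top"):
    im=viewer.get_image(c); cv2.imwrite(f"pics/{c}0.png",im[:,:,::-1])
    print(c,viewer.camera_model(c))
    for t in ["panel","panel_grip","panel_lip","panel_front","unit","ledge_edge","catch_mouth","ramekin_mid","spray_mid","jar_mid","mug_mid"]:
        r=nets.tip_of(t,c)
        print(t,[( [round(v,4) for v in d["xyz"]],round(d["conf"],2)) for d in r[:2]])
print(readout.sense())
E
```

```text
pics
side {'mtx': array([[478.76159225,   0.        , 254.82351103],
       [  0.        , 478.76159225, 196.70768489],
       [  0.        ,   0.        ,   1.        ]]), 'world_from_camera': array([[ 0.83263895,  0.26446232, -0.48659229, -0.23178987],
       [-0.5534665 ,  0.42857489, -0.71414172, -1.24197935],
       [ 0.01967767,  0.86393475,  0.50321918,  0.90997295],
       [ 0.        ,  0.        ,  0.        ,  1.        ]])}
panel [([0.5012, -0.2986, 0.0011], 0.97)]
panel_grip [([0.5265, -0.31, 0.0533], 0.67)]
panel_lip [([0.3925, -0.257, 0.0168], 0.84), ([0.5721, 0.162, 0.0009], 0.47)]
panel_front [([0.5916, -0.3378, 0.0193], 0.71)]
unit [([0.5732, 0.1663, 0.0023], 0.95), ([0.5892, -0.3411, 0.0208], 0.6)]
ledge_edge [([0.4817, 0.1857, 0.2013], 0.64), ([0.6839, 0.0374, 0.2211], 0.41)]
catch_mouth [([0.6692, 0.1514, 0.1968], 0.79)]
ramekin_mid [([0.6828, 0.0403, 0.2257], 0.67)]
spray_mid [([0.4898, -0.6126, 0.0924], 0.72)]
jar_mid [([0.3027, -0.2727, 0.0486], 0.94), ([0.574, 0.1684, -0.0018], 0.42)]
mug_mid [([0.3153, -0.4256, 0.047], 0.79)]
top {'mtx': array([[349.89636569
[... 998 characters left out ...]
)]
{'time': 1.2, 'q': array([ 1.12299823e+00,  2.75891557e-01,  1.50488811e+00, -1.88028032e-05,
        1.36068267e+00, -1.20977349e-01]), 'joint_velocities': array([ 1.75033987e-03, -2.60018166e-05, -2.47611085e-05,  2.25427078e-03,
        5.23302875e-04,  2.49418998e-04]), 'effort': array([ 5.63881295e-04, -4.04478765e+01, -2.37505710e+01,  7.00803869e-02,
        2.47773126e-02,  5.57898474e-06]), 'position': array([0.18461597, 0.54460896, 0.18390258]), 'tcp_rot': array([2.71064417e-05, 1.62682151e-01, 9.86678526e-01, 5.99597911e-05]), 'contact_force': array([-0.22079305,  0.17341003,  1.0169421 ]), 'torque': array([0.00814799, 0.01533586, 0.01126863]), 'finger_gap': 0.0939462872155468}
```

View pics/side0.png

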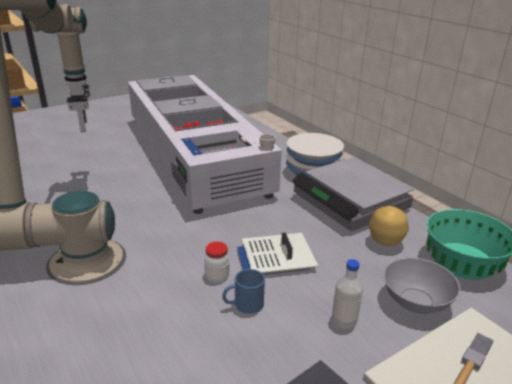

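View pics/top0.png

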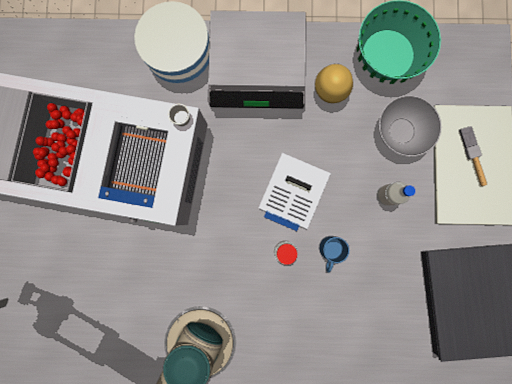

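The side view shows the panel at about (278,253), lip towards the jar at (216,262). In the top view the handle is at (298,184) and the blue ledge at (128,197). The tool stays vertical, so I plan to pinch the bar by its ends and let the panel pivot lip-down. Next I'll refine the poses.

```bash
cat > h.py <<'E'
from station import readout, viewer, ctrl, nets
import numpy as np, cv2, sys
from scipy.spatial.transform import Rotation as Ro
from scipy.optimize import least_squares
def R(): 
    q=readout.sense()["tcp_rot"]; return Ro.from_quat([q[1],q[2],q[3],q[0]]).as_matrix()
def plan(xyz,yaw=None):
    """tool-frame shift in mm to bring TCP to xyz; roll deg to bring tool y to yaw+90 (mod 180)"""
    s=readout.sense(); M=R(); d=M.T@(np.array(xyz)-s["position"])*1000
    out="shift %s"%np.round(d,1)
    if yaw is not None:
        a=np.arctan2(M[1,1],M[0,1]); w=yaw+np.pi/2
        out+=" roll %.2f"%np.degrees(((a-w)+np.pi/2)%np.pi-np.pi/2)
    print(out)
def obs(names,n=2):
    P={}
    for c in("top","side"):
        for _ in range(n):
            viewer.get_image(c)
            for t in names:
                r=nets.tip_of(t,c)
                if r and r[0]["conf"]>.5: P.setdefault(t,[]).append(r[0]["xyz"])
    return P
def save(c,name,box=None,k=1):
    im=viewer.get_image(c)[:,:,::-1]
    if box: im=im[box[1]:box[3],box[0]:box[2]]
    cv2.imwrite("pics/"+name,cv2.resize(im,None,fx=k,fy=k,interpolation=cv2.INTER_CUBIC))
def proj(c,X):
    m=viewer.camera_model(c);T=np.linalg.inv(m["world_from_camera"])
    p=T[:3,:3]@np.array(X)+T[:3,3]; p=np.array([p[0],-p[1],-p[2]]); p=m["mtx"]@p; return p[:2]/p[2]
E
python3 - <<'E'
from h import *
mp={"panel":(0,0),"panel_grip":(25,56),"panel_lip":(-120,14),"panel_front":(100,20)}
mu={"unit":(0,0),"ledge_edge":(-95,200),"catch_mouth":(94,200)}
P=obs(list(mp)+list(mu),2)
def fit(m):
    A=[(k,x) for k in m for x in P.get(k,[])]
    def f(p):
        c,s=np.cos(p[2]),np.sin(p[2]); r=[]
        for k,x in A:
            u=m[k][0]/1000; r+=[p[0]+c*u-x[0],p[1]+s*u-x[1]]
        return np.array(r)
    o=least_squares(f,[.5,0,-.3],loss="soft_l1",f_scale=.004); print(np.round(o.x,4),"rms",np.sqrt((o.fun**2).mean()))
    return o.x
p=fit(mp);u=fit(mu)
for k in P: print(k,np.round(P[k],4).tolist())
g=[p[0]+.025*np.cos(p[2]),p[1]+.025*np.sin(p[2])]
im=viewer.get_image("top")
o=im[:,:,::-1].copy();k=5;x0,y0=245,140
o=cv2.resize(o[y0:y0+100,x0:x0+110],None,fx=k,fy=k,interpolation=cv2.INTER_CUBIC)
def pt(u,v,z,col):
    c,s=np.cos(p[2]),np.sin(p[2]);q=proj("top",[p[0]+c*u-s*v,p[1]+s*u+c*v,z]);cv2.circle(o,(int((q[0]+.5-x0)*k),int((q[1]+.5-y0)*k)),3,col,-1)
for sx in(-.1,.1):
    for sy in(-.087,.087): pt(sx,sy,.024,(255,0,255))
for sx in(.018,.032):
    for sy in(-.043,.043): pt(sx,sy,.064,(0,255,0))
cv2.imwrite("pics/t1.png",o)
print(readout.sense()["time"]); plan([g[0],g[1],.15],p[2])
E
```

```text
[ 0.5    -0.3008 -0.3787] rms 0.04015745580915569
[ 0.5754  0.1663 -0.1776] rms 0.11332438947726246
panel [[0.315, -0.4194, 0.0448], [0.5028, -0.3034, -0.0028], [0.5016, -0.2988, 0.0018], [0.4988, -0.2981, 0.0012]]
panel_grip [[0.5198, -0.3098, 0.0571], [0.5196, -0.3086, 0.0595], [0.5245, -0.3097, 0.0513], [0.5233, -0.309, 0.0549]]
panel_front [[0.5942, -0.3353, 0.0147], [0.5922, -0.3389, 0.0174], [0.5909, -0.339, 0.0218], [0.5935, -0.3371, 0.0198]]
unit [[0.5799, 0.1676, 0.0002], [0.5714, 0.1677, -0.0002], [0.5719, 0.1669, 0.0011]]
ledge_edge [[0.4833, 0.185, 0.2048], [0.48, 0.1829, 0.2049], [0.4844, 0.1832, 0.2028], [0.5901, -0.3372, 0.0197]]
catch_mouth [[0.6639, 0.1488, 0.1997], [0.6641, 0.1498, 0.2032], [0.6702, 0.1498, 0.2], [0.668, 0.1497, 0.1987]]
panel_lip [[0.39, -0.2554, 0.0136], [0.3926, -0.2586, 0.0156], [0.3903, -0.2574, 0.0187]]
2.85
shift [-595.1 -700.8   33.8] roll 2.97
```

View pics/t1.png

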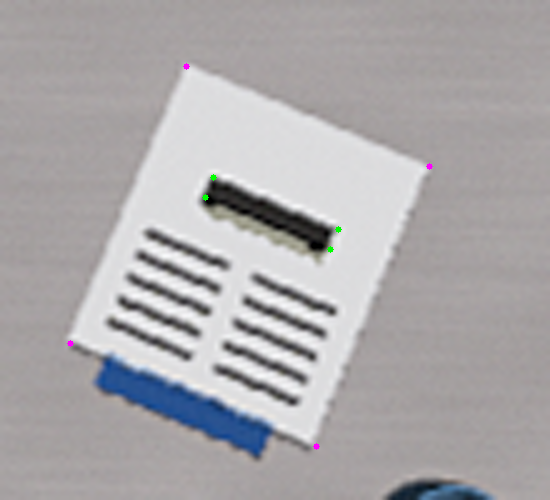

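The plate and bar outlines fit the image to within a pixel. Raising first, then moving across.

```bash
python3 -m creep '[[0,0,-50,0],[-10,-12,-50,0],[-37,-44,-20,0],[-37,-44,0,0],[-37,-44,0,0],[-37,-44,0,0],[-37,-44,0,0],[-37,-44,0,0],[-37,-44,0,1],[-37,-44,0,1],[-37,-44,0,1],[-37,-44,0,0]]' 0 8; python3 - <<'E'
from h import *
plan([.5228,-.3098,.15],-.3787)
E
```

```text
time: 4.35
position: [0.3941, -0.0094, 0.3041]
tcp_rot: [0.001, 0.189, 0.982, 0.0]
contact_force: [1.1, 0.4, -0.6]
finger_gap: 0.094
shift [-230.7 -231.5  154.2] roll -0.05
```

```bash
python3 -m creep '[[-38,-38,0,0],[-38,-38,0,0],[-38,-38,10,0],[-38,-38,40,0],[-38,-38,30,0],[-38,-38,30,0],[-2,-3,30,0],[0,0,14,0],[0,0,0,0],[0,0,0,0]]'; python3 - <<'E'
from h import *
plan([.5228,-.3098,.037],-.3787); print(readout.sense()["contact_force"],readout.sense()["q"])
save("top","t2.png",(235,110,355,230),5);save("side","s2.png",(180,160,360,310),4)
E
```

```text
time: 5.6
position: [0.5212, -0.3038, 0.1542]
tcp_rot: [0.001, 0.188, 0.982, -0.001]
contact_force: [0.8, -0.3, -0.6]
finger_gap: 0.0941
shift [ -3.4  -4.9 117.2] roll 0.02
[ 0.80275659 -0.28350962 -0.60903233] [-6.43132781e-01  3.33754065e-01  1.49447784e+00  1.71994248e-04
  1.31065985e+00 -1.83564624e+00]
```

View pics/t2.png

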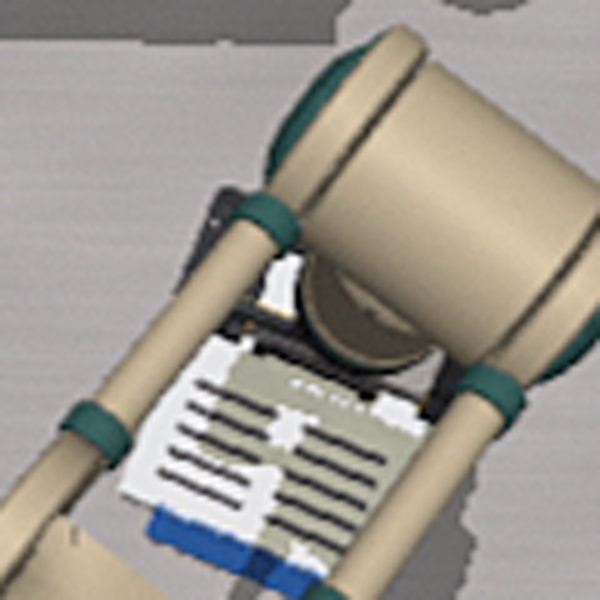

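View pics/s2.png

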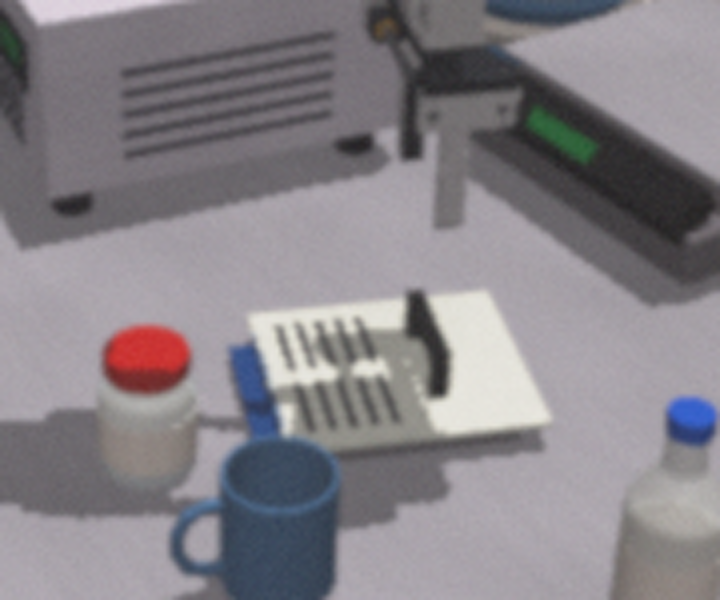

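The top view shows the jaws spanning the bar, and the side view shows the fingers above the handle at (435,300). Correcting, then descending.

```bash
python3 -m creep '[[-3.4,-4.9,20,0],[0,0,25,0],[0,0,20,0],[0,0,4,0],[0,0,0,0]]'; python3 - <<'E'
from h import *
plan([.5228,-.3098,.037],-.3787); print(readout.sense()["contact_force"])
save("side","s3.png",(240,200,340,280),7)
E
```

```text
time: 6.32
position: [0.5224, -0.31, 0.0845]
tcp_rot: [0.001, 0.188, 0.982, -0.0]
contact_force: [-0.3, 0.1, 0.2]
finger_gap: 0.0942
shift [-0.3  0.3 47.5] roll -0.01
[-0.33995838  0.0841652   0.17884573]
```

View pics/s3.png

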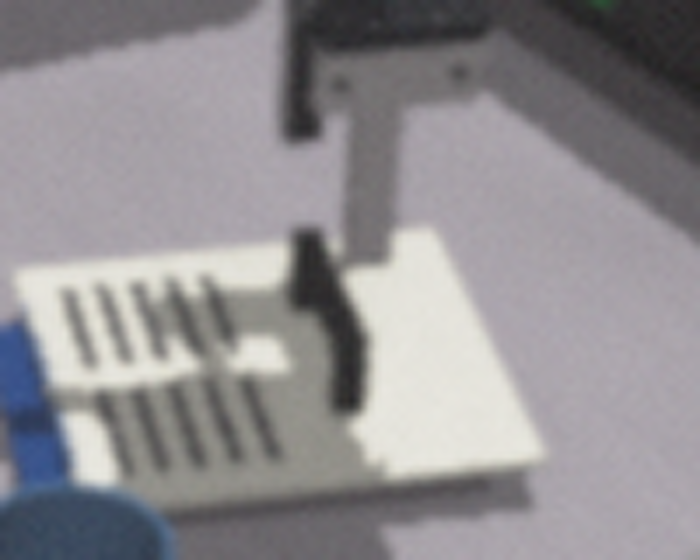

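```bash
python3 - <<'E'
from h import *
p=readout.sense()["position"];M=R()
for n,y in(("ctr",0),("+y",.047),("-y",-.047),("+y o",.0595),("-y o",-.0595)):
    q=proj("side",p+M[:,1]*y); print(n,q,(q-[240,200])*7)
for v in(-.043,.043):
    c,s=np.cos(-.3787),np.sin(-.3787)
    q=proj("side",[.5228-s*v,-.3098+c*v,.064]);print(v,(q-[240,200])*7)
E
```

```text
ctr [286.61521892 234.42370011] [326.30653242 240.96590077]
+y [282.64763468 225.9215074 ] [298.53344276 181.45055178]
-y [290.80627413 243.40477196] [355.64391892 303.83340371]
+y o [281.62778972 223.73606712] [291.39452805 166.15246986]
-y o [291.96095561 245.87915533] [363.72668928 321.15408732]
-0.043 [350.22600967 337.74793365]
0.043 [298.46959517 224.61368956]
```

```bash
python3 -m creep '[[0,0,12,0],[0,0,12,0],[0,0,2,0],[0,0,0,0]]'; python3 - <<'E'
from h import *
p=readout.sense()["position"];M=R()
print(nets.tip_of("panel_grip","side")[:1])
im=viewer.get_image("side")[:,:,::-1].copy()
o=cv2.resize(im[180:280,240:340],None,fx=7,fy=7,interpolation=cv2.INTER_CUBIC)
for y in(.047,-.047):
  for z in(0,.02,.06,.1):
    q=proj("side",p+M[:,1]*y+[0,0,z]);cv2.circle(o,(int((q[0]+.5-240)*7),int((q[1]+.5-180)*7)),3,(0,0,255) if y>0 else (0,255,0),-1)
cv2.imwrite("pics/s4.png",o[:600]); save("top","t4.png",(235,110,355,230),5)
E
```

```text
time: 6.88
position: [0.5217, -0.3096, 0.0571]
tcp_rot: [-0.0, 0.188, 0.982, 0.0]
contact_force: [-0.4, 0.8, -0.7]
finger_gap: 0.0939
[]
```

View pics/s4.png

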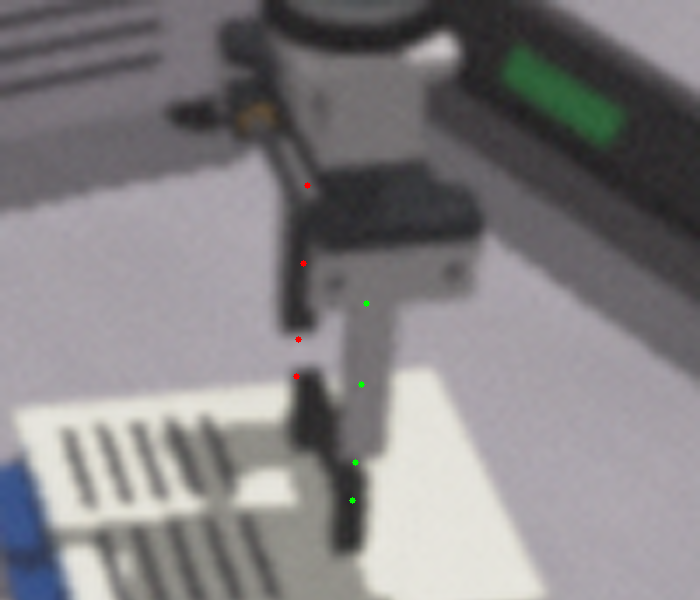

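View pics/t4.png

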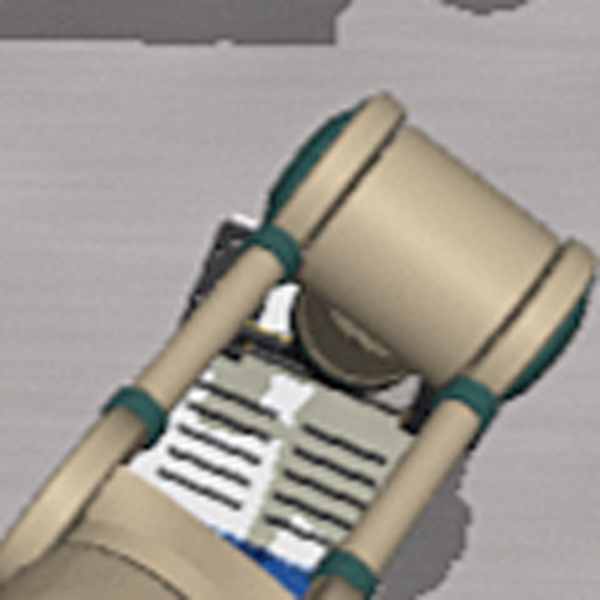

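The drawn fingertips seem to end about 20 mm above the reported TCP, so I'll go slightly deeper. At TCP z≈0.031 the grip works whichever is right.

```bash
python3 -m creep '[[0,0,12,0],[0,0,9,0],[0,0,5,0],[0,0,0,0]]'; python3 - <<'E'
from h import *
print(readout.sense()["contact_force"]); plan([.5228,-.3098,.031],-.3787)
save("side","s5.png",(240,180,340,265),7)
E
```

```text
time: 7.52
position: [0.5214, -0.3095, 0.0308]
tcp_rot: [-0.001, 0.188, 0.982, 0.0]
contact_force: [-0.4, 0.3, 0.1]
finger_gap: 0.0941
[-0.35428299  0.34836     0.13790911]
shift [-1.4  0.2 -0.2] roll -0.03
```

View pics/s5.png

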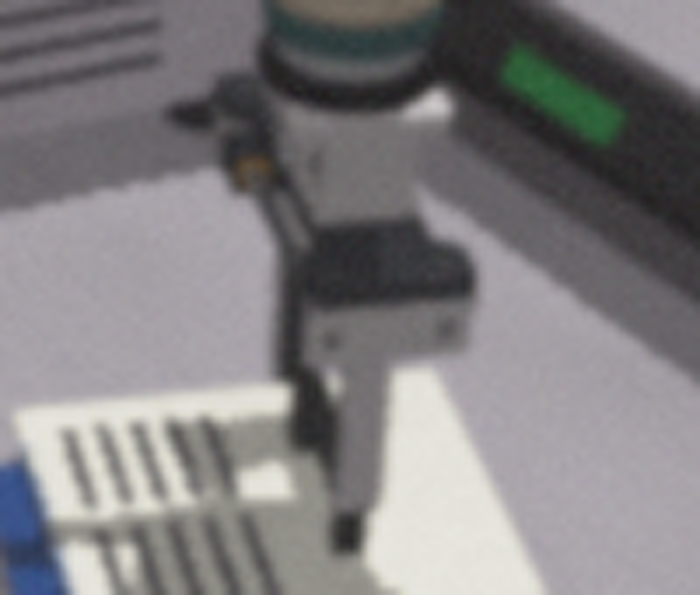

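The finger tip (355,510) overlaps the bar's near end. Closing gently.

```bash
python3 -m creep '[[-1.4,0,0,0],[0,0,0,0],[0,0,0,0],[0,0,0,0]]' 1 10; python3 -m creep '[[0,0,-2,0],[0,0,-4,0],[0,0,-5,0],[0,0,-5,0],[0,0,0,0]]'; python3 - <<'E'
from h import *
print(readout.sense()["contact_force"],readout.sense()["torque"])
save("side","s6.png",(220,180,340,280),6)
E
```

```text
time: 8.07
position: [0.5236, -0.3104, 0.0318]
tcp_rot: [0.0, 0.189, 0.982, -0.0]
contact_force: [0.7, 0.4, -0.8]
finger_gap: 0.086
time: 8.7
position: [0.5237, -0.3106, 0.0482]
tcp_rot: [0.001, 0.188, 0.982, -0.0]
contact_force: [0.7, -0.5, -3.9]
finger_gap: 0.0856
[ 0.72304735 -0.51224382 -3.85946546] [-0.15717256 -0.10852004 -0.01297437]
```

View pics/s6.png

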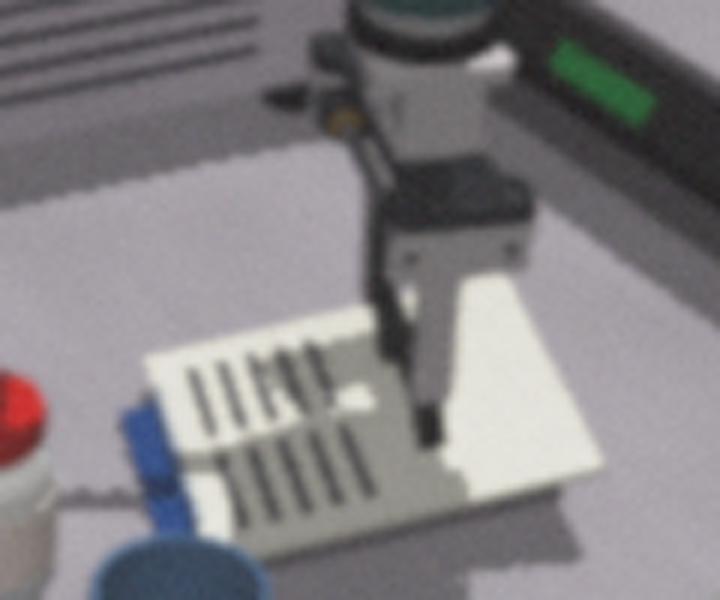

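The gap settled at 86 mm, and the panel lifts with its catch end rising as planned. Raising further.

```bash
python3 -m creep '[[0,0,-8,0],[0,0,-10,0],[0,0,-10,0],[0,0,-10,0],[0,0,-12,0],[0,0,-15,0],[0,0,-15,0],[0,0,-15,0],[0,0,0,0]]'; python3 - <<'E'
from h import *
print(readout.sense()["contact_force"],readout.sense()["torque"])
save("side","s7.png",(200,130,350,255),5)
print([(t,nets.tip_of(t,"side")[:1]) for t in("panel_lip","panel_front","panel")])
E
```

```text
time: 9.88
position: [0.5241, -0.311, 0.1444]
tcp_rot: [0.002, 0.188, 0.982, -0.001]
contact_force: [0.6, 0.2, -5.2]
finger_gap: 0.0857
[ 0.64388514  0.20076125 -5.23256141] [-0.03428395 -0.10866511  0.00228263]
[('panel_lip', [{'xyz': [0.4279, -0.2739, 0.0659], 'conf': 0.77}]), ('panel_front', [{'xyz': [0.6029, -0.3422, 0.1671], 'conf': 0.57}]), ('panel', [{'xyz': [0.5307, -0.3137, 0.1081], 'conf': 0.57}])]
```

View pics/s7.png

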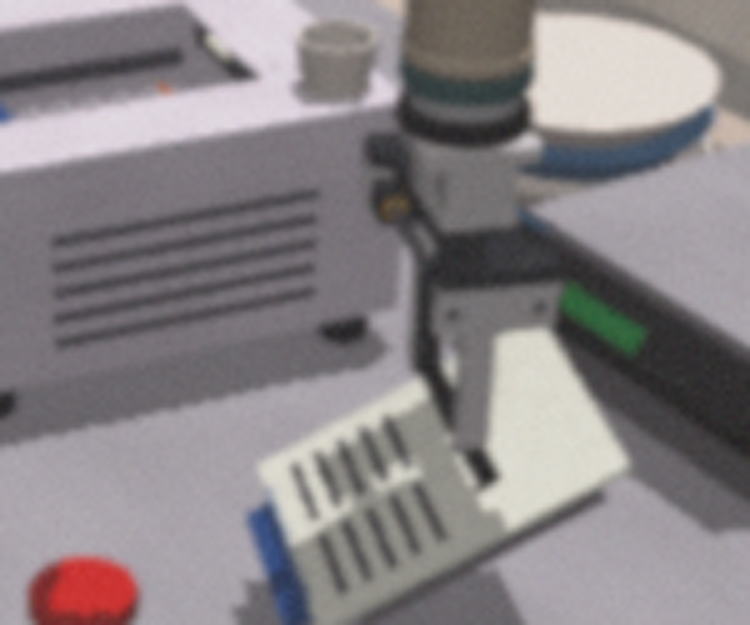

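Tilt is about 0.47 rad, lip down at crop (275,560). Now checking the unit pose against the first top picture.

```bash
cat > u.py <<'E'
from h import *
def ov(p,fn,src="pics/top0.png",cam="top",box=(80,90,220,240),k=5):
    o=cv2.imread(src); x0,y0,x1,y1=box
    o=cv2.resize(o[y0:y1,x0:x1],None,fx=k,fy=k,interpolation=cv2.INTER_CUBIC)
    c,s=np.cos(p[2]),np.sin(p[2])
    def pt(u,v,z,col):
        q=proj(cam,[p[0]+c*u-s*v,p[1]+s*u+c*v,z]);cv2.circle(o,(int((q[0]+.5-x0)*k),int((q[1]+.5-y0)*k)),3,col,-1)
    for u in(-.17,.17): pt(u,-.15,.2,(255,0,255));pt(u,.15,.2,(255,0,255))
    for u in(-.095,.094):
        for v in(-.078,0,.078): pt(u,v,.2,(0,255,0))
    cv2.imwrite("pics/"+fn,o[:600,:800])
E
python3 - <<'E'
from u import *
ov([.5748,.1663,-.1800],"u0.png",k=4)
ov([.5748,.1663,-.1800],"u1.png","pics/side0.png","side",(120,60,290,210),4)
E
```

```text
(no output)
```

View pics/u0.png

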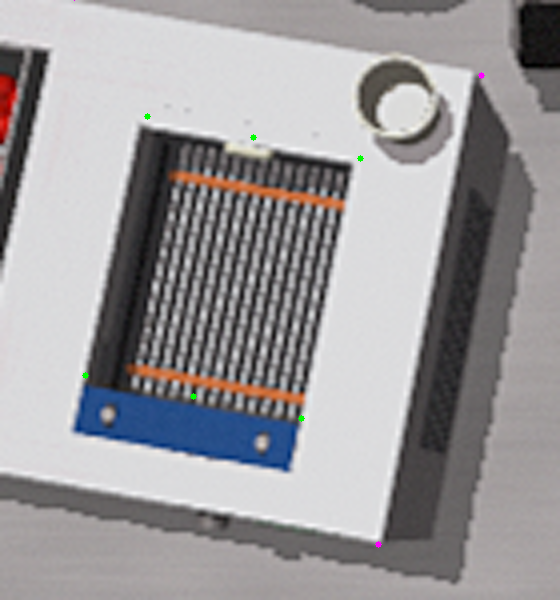

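View pics/u1.png

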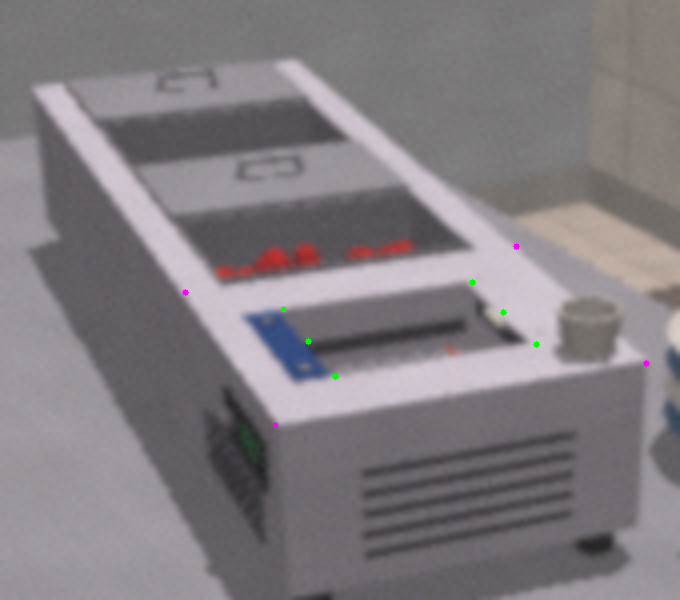

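```bash
python3 - <<'E'
from h import *
im=cv2.imread("pics/top0.png",0)
l=cv2.createLineSegmentDetector(2).detect(im)[0][:,0]
m=viewer.camera_model("top");T=m["world_from_camera"]
def bp(p,z=.2):
    d=np.linalg.inv(m["mtx"])@[p[0],p[1],1]; d=T[:3,:3]@[d[0],-d[1],-d[2]]; return T[:3,3]+d*(z-T[2,3])/d[2]
for s in l:
    L=np.hypot(s[2]-s[0],s[3]-s[1])
    if L>18 and max(s[0],s[2])<212 and min(s[1],s[3])>60 and max(s[1],s[3])<235:
        a,b=bp(s[:2]),bp(s[2:]); 
        if a[1]<b[1]: a,b=b,a
        d=b-a; ang=np.arctan2(d[1],d[0]); 
        print(np.round(s,1),np.round(a[:2],4),np.round(b[:2],4),"ang %.3f / %.3f"%(ang, ang+np.pi/2))
E
```

```text
[ 91.9 102.8  71.9 191.6] [0.4705 0.3405] [0.7265 0.2989] ang -0.161 / 1.410
[115.3 121.2 135.4 124.4] [0.6738 0.2286] [0.6654 0.1708] ang -1.715 / -0.144
[150.8 207.3  98.2 197.7] [0.4547 0.2655] [0.4304 0.1167] ang -1.733 / -0.162
[ 70.7 192.8  18.2 181.7] [0.4957 0.4941] [0.467  0.3437] ang -1.759 / -0.188
[147.8  65.4 168.4  72.3] [0.8396 0.1432] [0.82   0.0827] ang -1.885 / -0.315
[  0.4 193.3 173.5 224.8] [0.4622 0.5419] [0.3831 0.0513] ang -1.731 / -0.160
[ 98.  197.4 115.4 121.2] [0.4554 0.2661] [0.6741 0.2283] ang -0.171 / 1.399
[174.8 224.2 191.9 141.9] [0.3846 0.0476] [0.6177 0.008 ] ang -0.168 / 1.402
[191.5 141.  197.7 109.5] [0.6201 0.0093] [ 0.7117 -0.0054] ang -0.158 / 1.412
[  0.3  85.9  91.5 102.8] [0.7724 0.5664] [0.7267 0.3   ] ang -1.741 / -0.170
[167.8 131.5 152.2 206.7] [0.4322 0.1129] [0.6464 0.0776] ang -0.163 / 1.408
[209.4 112.  207.6  85.6] [ 0.7825 -0.0317] [ 0.7051 -0.0391] ang -3.047 / -1.476
[123.9 125.8 111.4 185.8] [0.4888 0.2302] [0.661  0.2034] ang -0.155 / 1.416
[ 67.8 189.9  87.6 104.2] [0.4751 0.3522] [0.7222 0.311 ] ang -0.165 / 1.406
[  7.2 17
[... 1072 characters left out ...]
30.7  94.4  10.3 179.3] [0.5022 0.5169] [0.7486 0.4768] ang -0.161 / 1.410
[189.7  77.2 207.6  60.2] [0.8063 0.0206] [ 0.858  -0.0294] ang -0.770 / 0.801
[146.9 226.7   0.5 199.9] [0.4436 0.54  ] [0.3762 0.1252] ang -1.732 / -0.161
[137.1 148.2 130.4 179.3] [0.5079 0.1774] [0.597  0.1628] ang -0.162 / 1.408
[124.8 182.  129.6 159.4] [0.5002 0.1928] [0.5645 0.1824] ang -0.161 / 1.410
[196.7 106.9   0.5  72.7] [0.8116 0.5691] [ 0.7193 -0.0022] ang -1.731 / -0.160
[130.2 156.8 134.5 136.9] [0.572  0.1811] [0.6293 0.1717] ang -0.162 / 1.409
[206.1  83.9 190.6  93.1] [0.7595 0.0164] [ 0.7873 -0.0271] ang -1.002 / 0.568
[208.   65.6 191.7  80.5] [0.7968 0.0145] [ 0.8418 -0.0309] ang -0.790 / 0.781
```

Line fits give the unit a clear yaw of −0.161, with the surround about 5 mm towards −x. I'll firm up the grip, raise the panel and carry it over.

```bash
python3 -m creep '[[0,0,-10,0],[0,0,-25,0],[0,0,-30,0],[0,0,-30,0],[0,0,-30,0],[0,0,-25,0],[0,0,-15,0],[0,0,-8,0]]' 1 25; python3 - <<'E'
from h import *
def W(u,v,z):
    c,s=np.cos(-.161),np.sin(-.161); return [c*u-s*v,s*u+c*v,z]
plan(W(.561,.2577,.319),-.161); print(readout.sense()["contact_force"])
E
cat >> h.py <<'E'
def W(u,v,z):
    c,s=np.cos(-.161),np.sin(-.161); return [c*u-s*v,s*u+c*v,z]
def uv(p):
    c,s=np.cos(-.161),np.sin(-.161); return np.round(np.array([c*p[0]+s*p[1],-s*p[0]+c*p[1],p[2]]),4)
E
```

```text
time: 11.08
position: [0.5232, -0.3103, 0.3162]
tcp_rot: [0.0, 0.188, 0.982, -0.0]
contact_force: [-0.1, -0.2, -5.1]
finger_gap: 0.0857
shift [109.  467.6  -2.9] roll -12.50
[-0.07667439 -0.22354634 -5.06027239]
```

```bash
python3 -m creep '[[2,8,0,-1],[4,16,0,-2.5],[6,25,0,-3],[8,32,0,-3],[8,35,0,-2],[8,35,0,-1],[8,35,0,0],[8,35,0,0],[8,35,0,0],[6,30,0,0],[5,25,0,0],[2,10,0,0]]'; python3 - <<'E'
from h import *
plan(W(.561,.2577,.319),-.161); print(uv(readout.sense()["position"]))
E
```

```text
time: 12.58
position: [0.5164, 0.0206, 0.315]
tcp_rot: [-0.001, 0.079, 0.997, 0.0]
contact_force: [-1.2, 0.2, -4.5]
finger_gap: 0.0857
shift [-55.1 154.4  -4. ] roll 0.21
[0.5065 0.1031 0.315 ]
```

```bash
python3 -m creep '[[-4,10,-1,0.2],[-8,24,-1,0],[-10,28,-1,0],[-10,28,-1,0],[-10,28,0,0],[-7,20,0,0],[-4,11,0,0],[-2,5,0,0],[0,0,0,0],[0,0,0,0]]'; python3 - <<'E'
from h import *
plan(W(.561,.2577,.319),-.161); print(uv(readout.sense()["position"]))
save("top","t8.png",(80,90,240,240),5)
for c in("top","side"):
    viewer.get_image(c)
    for t in("panel_lip","panel_front","panel"):
        r=nets.tip_of(t,c)
        print(c,t,[(uv(d["xyz"]),d["conf"]) for d in r[:2]])
save("side","s8.png",(130,30,300,180),4)
E
```

```text
time: 13.82
position: [0.5968, 0.1605, 0.3198]
tcp_rot: [0.0, 0.083, 0.997, -0.0]
contact_force: [0.0, -0.2, -5.1]
finger_gap: 0.0856
shift [2.3 3.6 0.8] roll -0.25
[0.5633 0.2541 0.3198]
top panel_lip [(array([0.4582, 0.2538, 0.2391]), 0.57)]
top panel_front [(array([0.645 , 0.2534, 0.3397]), 0.75), (array([0.5438, 0.2576, 0.0018]), 0.61)]
top panel [(array([0.5685, 0.2516, 0.275 ]), 0.89)]
side panel_lip [(array([0.461 , 0.2501, 0.2413]), 0.81)]
side panel_front [(array([0.6465, 0.2545, 0.3469]), 0.74)]
side panel [(array([0.5709, 0.2549, 0.2808]), 0.81)]
```

View pics/s8.png

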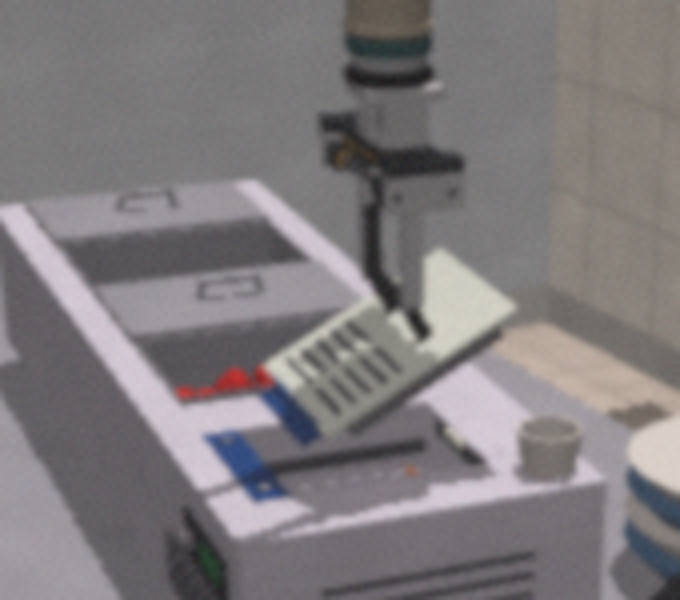

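View pics/t8.png

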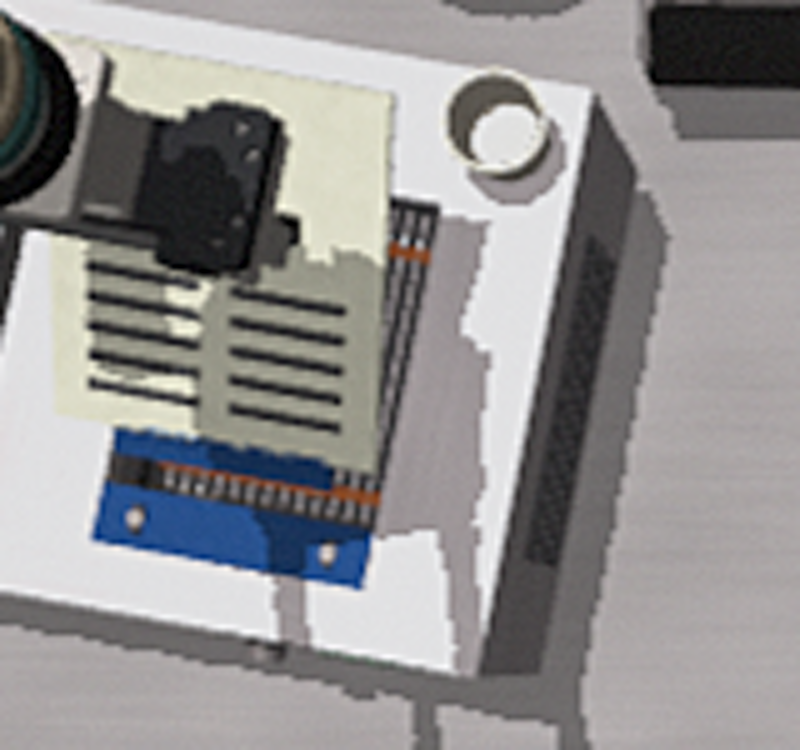

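The lip (crop side (290,415)) hangs just beyond the ledge (240,465). Fixing the lateral offset and descending in stages.

```bash
python3 -m creep '[[0,3.6,5,-0.2],[0,0,8,0],[0,0,8,0],[0,0,6,0],[0,0,3,0],[0,0,0,0],[0,0,0,0]]'; python3 - <<'E'
from h import *
s=readout.sense();print(uv(s["position"]),s["contact_force"],s["torque"]);plan(W(.561,.2577,.3),-.161)
for c in("top","side"):
    save(c,"%s9.png"%c,(90,110,220,220) if c=="top" else (160,90,290,200),5)
    for t in("panel_lip","panel_front","panel"):
        r=nets.tip_of(t,c)
        print(c,t,[(uv(d["xyz"]),round(d["conf"],2)) for d in r[:1]])
E
```

```text
time: 15.2
position: [0.5978, 0.1648, 0.2899]
tcp_rot: [0.0, 0.08, 0.997, 0.0]
contact_force: [0.1, 0.0, -5.2]
finger_gap: 0.0857
[0.5637 0.2586 0.2899] [ 0.11873876  0.03984779 -5.16841623] [ 0.01131878 -0.00037965  0.00472242]
shift [  2.7  -0.8 -10.1] roll -0.00
top panel_lip [(array([0.4589, 0.2575, 0.209 ]), 0.75)]
top panel_front [(array([0.6484, 0.2585, 0.3101]), 0.76)]
top panel [(array([0.5702, 0.2593, 0.2487]), 0.69)]
side panel_lip [(array([0.4593, 0.2532, 0.2142]), 0.7)]
side panel_front [(array([0.6466, 0.2559, 0.3142]), 0.87)]
side panel [(array([0.5703, 0.2599, 0.2507]), 0.72)]
```

View pics/side9.png

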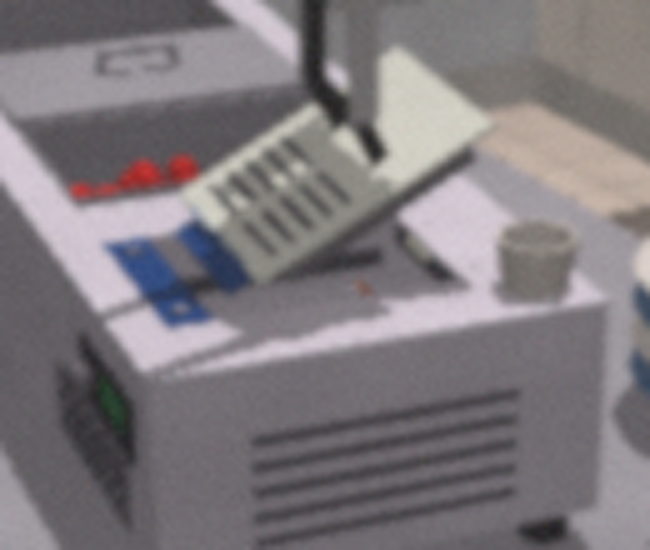

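View pics/top9.png

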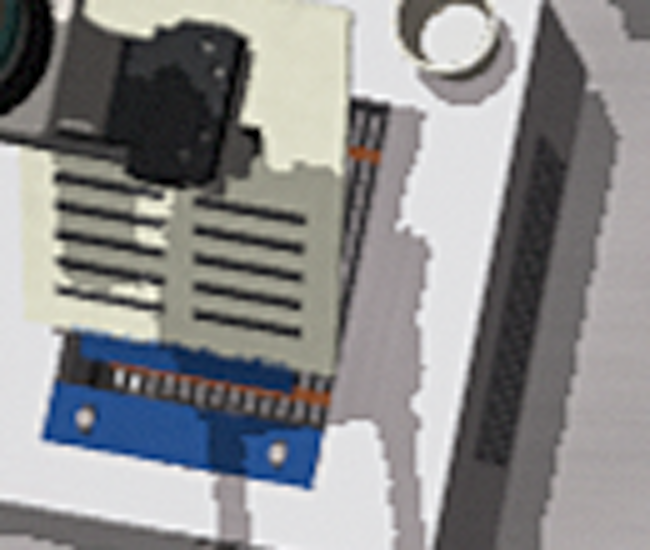

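```bash
python3 -m creep '[[0,-1,4,0],[0,0,5,0],[0,0,0,0],[0,0,0,0]]'; python3 - <<'E'
from h import *
s=readout.sense();print(uv(s["position"]),s["contact_force"],s["torque"])
save("top","ta.png",(95,160,170,215),10)
cv2.imwrite("pics/ta_raw.png",viewer.get_image("top")[:,:,::-1])
E
```

```text
time: 16.1
position: [0.5975, 0.1639, 0.2805]
tcp_rot: [-0.0, 0.08, 0.997, 0.0]
contact_force: [-0.2, -0.6, -5.1]
finger_gap: 0.0854
[0.5635 0.2575 0.2805] [-0.19449169 -0.60934399 -5.09409892] [ 0.00527778 -0.00642572 -0.0541937 ]
```

View pics/ta.png

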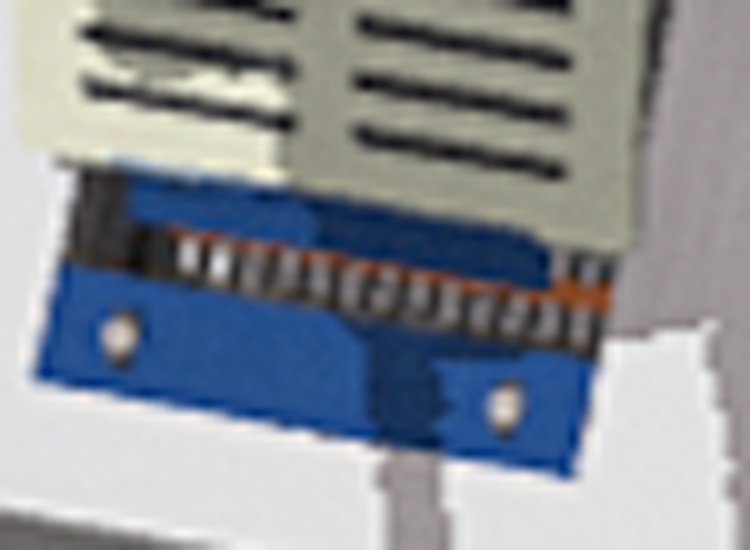

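The lip tip, centred near (338,252), is about 15 mm clear of the ledge edge at (333,308) and ~1.5 mm to the left. Lowering it into the opening.

```bash
python3 -m creep '[[0,-1.2,4,0],[0,0,5,0],[0,0,5,0],[0,0,4,0],[0,0,0,0]]'; python3 - <<'E'
from h import *
s=readout.sense();print(uv(s["position"]),s["contact_force"],s["torque"])
m=viewer.camera_model("top");T=m["world_from_camera"]
d=np.linalg.inv(m["mtx"])@[127.8,190.3,1]; d=T[:3,:3]@[d[0],-d[1],-d[2]]; print("ledge",uv(T[:3,3]+d*(.2-T[2,3])/d[2]))
save("side","sb.png",(160,90,290,200),5)
E
```

```text
time: 16.82
position: [0.5977, 0.1626, 0.2628]
tcp_rot: [0.0, 0.08, 0.997, 0.0]
contact_force: [1.3, -1.2, -2.1]
finger_gap: 0.0857
[0.5639 0.2563 0.2628] [ 1.29496265 -1.23690325 -2.13066545] [-0.08753176 -0.07588969  0.00381744]
ledge [0.4413 0.2574 0.2   ]
```

View pics/sb.png

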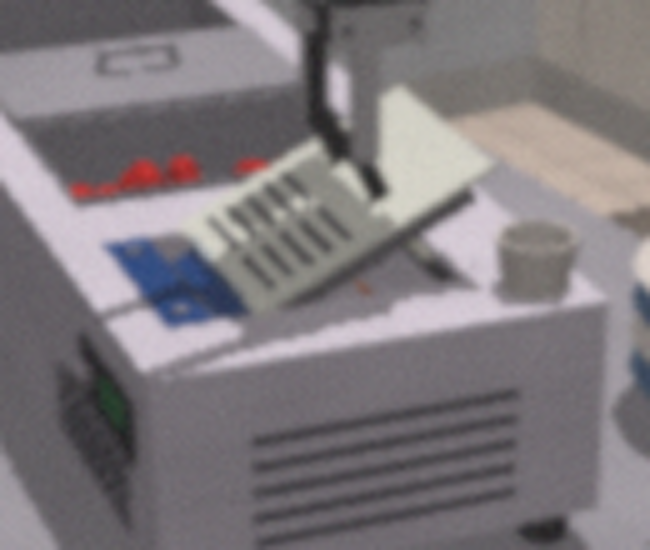

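The weight reading fell to 2 N, because the plate's corners rest on the deck sides as the geometry predicts. I'll back up 2 mm and slide under the ledge.

```bash
python3 -m creep '[[0,0,-2,0],[4,0,0,0],[5,0,0,0],[5,0,0,0],[4,0,0,0],[2,0,0,0],[0,0,0,0]]'; python3 - <<'E'
from h import *
s=readout.sense();print(uv(s["position"]),s["contact_force"],s["torque"])
E
```

```text
time: 17.75
position: [0.5772, 0.166, 0.2645]
tcp_rot: [-0.0, 0.08, 0.997, 0.0]
contact_force: [-0.0, -0.1, -4.6]
finger_gap: 0.0858
[0.5431 0.2563 0.2645] [-2.72091927e-03 -1.44050349e-01 -4.60191160e+00] [ 0.00660678  0.01888801 -0.0186876 ]
```

```bash
python3 -m creep '[[2,0,0,0],[2,0,0,0],[2,0,0,0],[0,0,0,0]]';python3 -m creep '[[1.5,0,0,0],[1.5,0,0,0],[0,0,0,0]]'; python3 - <<'E'
from h import *
s=readout.sense();print(uv(s["position"]),s["contact_force"],s["torque"])
save("side","sc.png",(160,90,290,200),5)
save("top","tc.png",(95,160,170,215),10)
E
```

```text
time: 18.25
position: [0.5713, 0.1669, 0.2646]
tcp_rot: [-0.0, 0.08, 0.997, 0.0]
contact_force: [0.3, 0.1, -4.1]
finger_gap: 0.0858
time: 18.62
position: [0.5685, 0.1673, 0.2646]
tcp_rot: [-0.0, 0.08, 0.997, 0.0]
contact_force: [0.7, -0.4, -4.6]
finger_gap: 0.0858
[0.5343 0.2563 0.2646] [ 0.74522699 -0.3953368  -4.5884875 ] [ 0.02080309 -0.05296447  0.02255835]
```

View pics/sc.png

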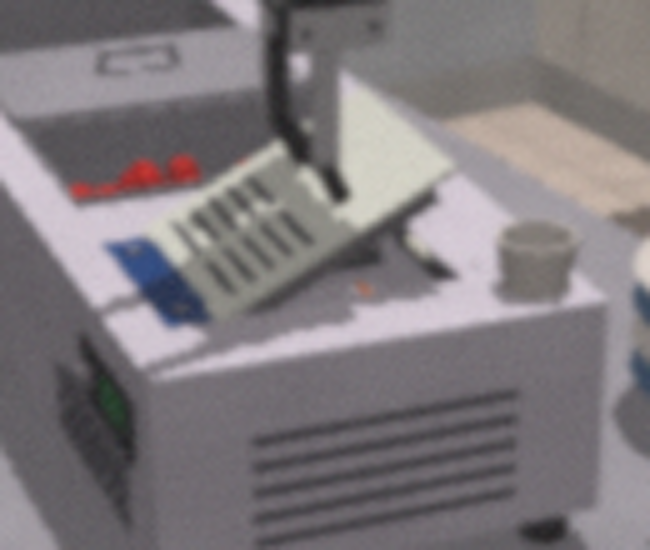

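View pics/tc.png

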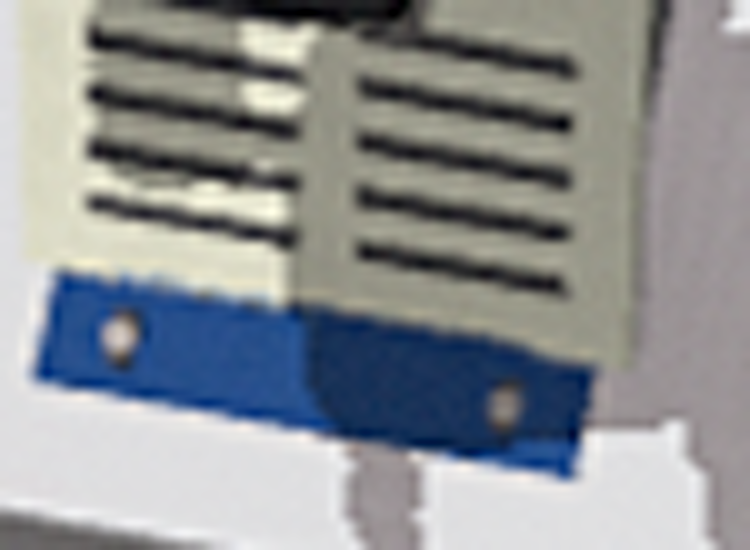

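The lip has gone under the ledge: only the ledge's blue is visible and the plate edge meets it. Feeling for the web contact.

```bash
for i in 1 2 3; do python3 -m creep '[[1,0,0,0],[0,0,0,0]]' | grep -E "position|contact"; done
```

```text
position: [0.5682, 0.1674, 0.2649]
contact_force: [1.1, -0.8, -2.8]
position: [0.5678, 0.1675, 0.2653]
contact_force: [3.1, -1.4, -1.6]
position: [0.5674, 0.1675, 0.2656]
contact_force: [3.9, -1.6, -1.3]
```

The web contact is felt at about 4 N, at the position where the ledge was seen. Now I'll loosen the grip and swing down along the arc.

```bash
python3 -m creep '[[-1,0,0,0],[0,0,0,0],[-2,0,2,0],[-2.5,0,3,0],[-2.5,0,3,0],[0,0,0,0]]' 1 8; python3 - <<'E'
from h import *
s=readout.sense();print(uv(s["position"]),s["contact_force"],s["torque"])
for c in("top","side"):
    viewer.get_image(c)
    for t in("panel_lip","panel_front"):
        r=nets.tip_of(t,c)
        print(c,t,[(uv(d["xyz"]),round(d["conf"],2)) for d in r[:1]])
E
```

```text
time: 20.23
position: [0.5742, 0.1664, 0.2561]
tcp_rot: [0.0, 0.081, 0.997, -0.0]
contact_force: [5.5, -0.8, -0.4]
finger_gap: 0.0856
[0.5402 0.2563 0.2561] [ 5.50383194 -0.79814205 -0.40975808] [-0.35722725 -0.88462624  0.00532712]
top panel_lip [(array([0.426 , 0.256 , 0.1866]), 0.73)]
top panel_front [(array([0.6247, 0.2569, 0.2694]), 0.74)]
side panel_lip [(array([0.4264, 0.2507, 0.1887]), 0.89)]
side panel_front [(array([0.6254, 0.2567, 0.2721]), 0.8)]
```

Nets put the lip at 19 mm past the nominal edge, 12 mm below the deck, with the tilt now at 0.37. The swing is working, so I'll continue, easing the web pressure a little.

```bash
python3 -m creep '[[-2,0,1,0],[-2.5,0,3.5,0],[-2.5,0,4,0],[-2.5,0,4,0],[-2,0,3,0],[0,0,0,0]]'; python3 - <<'E'
from h import *
s=readout.sense();print(uv(s["position"]),s["contact_force"],s["torque"])
for c in("top","side"):
    viewer.get_image(c)
    for t in("panel_lip","panel_front"):
        r=nets.tip_of(t,c)
        print(c,t,[(uv(d["xyz"]),round(d["conf"],2)) for d in r[:1]])
E
```

```text
time: 21.28
position: [0.5843, 0.1648, 0.2403]
tcp_rot: [-0.001, 0.08, 0.997, 0.0]
contact_force: [2.1, -1.7, -4.2]
finger_gap: 0.0857
[0.5503 0.2563 0.2403] [ 2.09374182 -1.66472856 -4.22724691] [-0.13325787 -0.24495924 -0.00668887]
top panel_lip [(array([0.4218, 0.2578, 0.1899]), 0.9)]
top panel_front [(array([0.6364, 0.2603, 0.2407]), 0.65)]
side panel_lip [(array([0.4204, 0.2515, 0.1948]), 0.57)]
side panel_front [(array([0.6344, 0.2588, 0.2464]), 0.74)]
```

```bash
python3 -m creep '[[-1.5,0,3,0],[-1.5,0,3,0],[-1.5,0,3,0],[0,0,0,0]]'; python3 - <<'E'
from h import *
s=readout.sense();print(uv(s["position"]),s["contact_force"],s["torque"])
save("side","sd.png",(160,90,290,200),5)
save("top","td.png",(80,100,220,215),5)
for c in("top","side"):
    for t in("panel_lip","panel_front"):
        r=nets.tip_of(t,c)
        print(c,t,[(uv(d["xyz"]),round(d["conf"],2)) for d in r[:1]])
E
```

```text
time: 22.08
position: [0.5893, 0.1641, 0.2316]
tcp_rot: [-0.0, 0.08, 0.997, 0.0]
contact_force: [-0.7, 0.1, -4.5]
finger_gap: 0.0858
[0.5554 0.2564 0.2316] [-0.70740461  0.12920367 -4.50730173] [0.03308126 0.09542022 0.02480933]
top panel_lip [(array([0.4203, 0.2586, 0.1928]), 0.62)]
top panel_front [(array([0.6382, 0.257 , 0.226 ]), 0.83)]
side panel_lip [(array([0.4235, 0.254 , 0.1984]), 0.84)]
side panel_front []
```

View pics/sd.png

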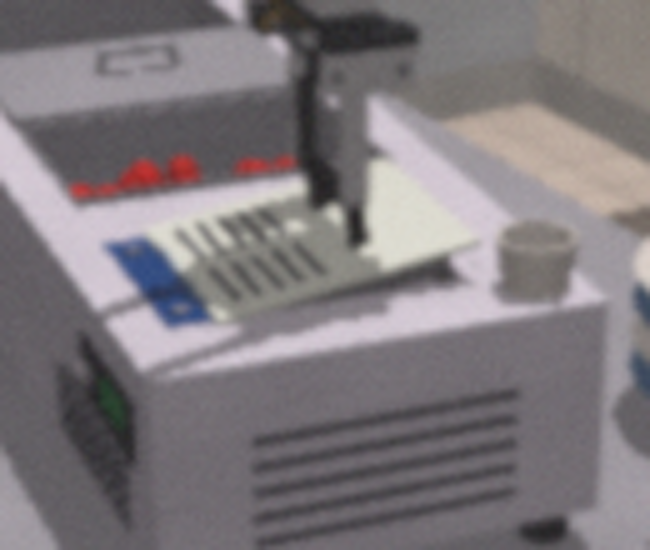

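View pics/td.png

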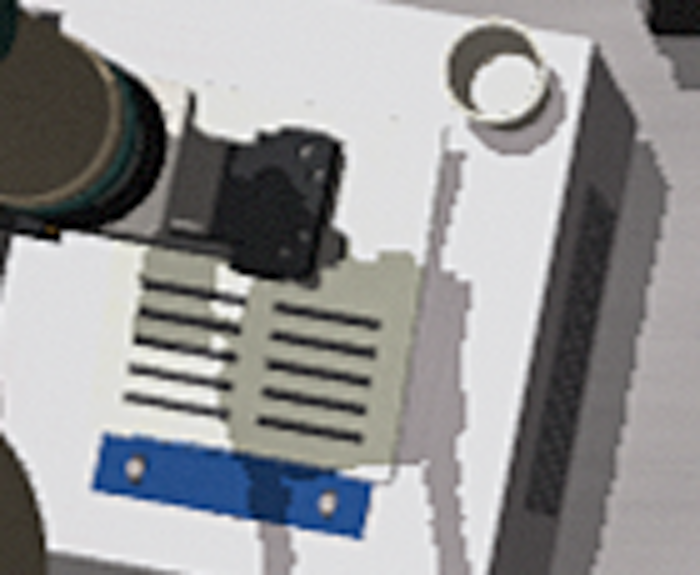

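Tilt is about 0.16, the lip is still hooked and the panel is centred. Lowering to the roller with a firmer grip.

```bash
python3 -m creep '[[-1.2,0,3,0],[-1.2,0,3,0],[-0.8,0,2.5,0],[0,0,0,0]]'; python3 -m creep '[[0,0,0,0],[-0.4,0,1.5,0],[-0.3,0,1.5,0],[0,0,0,0]]' 1 22; python3 - <<'E'
from h import *
s=readout.sense();print(uv(s["position"]),s["contact_force"],s["torque"])
E
```

```text
time: 22.88
position: [0.5928, 0.1635, 0.2247]
tcp_rot: [0.001, 0.08, 0.997, 0.0]
contact_force: [-1.3, -0.3, 2.7]
finger_gap: 0.0859
time: 23.38
position: [0.5934, 0.1634, 0.2218]
tcp_rot: [0.001, 0.08, 0.997, 0.0]
contact_force: [0.1, -0.4, 2.0]
finger_gap: 0.0854
[0.5596 0.2564 0.2218] [ 0.05184692 -0.42363095  1.96811554] [-0.03160236  0.22834205 -0.01831666]
```

```bash
for i in 1 2 3; do python3 -m creep '[[-0.3,0,1.5,0],[0,0,0,0]]' | grep -E "position|contact"; done
```

```text
position: [0.5948, 0.1631, 0.2179]
contact_force: [3.1, 0.5, -4.0]
position: [0.5953, 0.163, 0.2163]
contact_force: [6.4, -1.0, -6.5]
position: [0.5957, 0.163, 0.2147]
contact_force: [7.0, -0.4, -7.5]
```

```bash
python3 - <<'E'
from h import *
for c in("top","side"):
    viewer.get_image(c)
    for t in("panel_lip","panel_front"):
        r=nets.tip_of(t,c)
        print(c,t,[(uv(d["xyz"]),round(d["conf"],2)) for d in r[:1]])
E
```

```text
top panel_lip [(array([0.4218, 0.2551, 0.1928]), 0.85)]
top panel_front [(array([0.6392, 0.2567, 0.1968]), 0.66)]
side panel_lip [(array([0.4227, 0.2559, 0.1993]), 0.58)]
side panel_front [(array([0.6389, 0.2552, 0.2017]), 0.7)]
```

It has gone over the catch (front z ≈ 0.20), and the spring now pulls the panel away from my grip. I'll loosen the grip and press a bit further.

```bash
python3 -m creep '[[-1,0,0,0],[-0.5,0,1,0],[0,0,1,0],[0,0,1,0],[0,0,0,0]]' 1 6; python3 -m creep '[[0,0,1,0],[0,0,1,0],[0,0,0,0]]';python3 - <<'E'
from h import *
s=readout.sense();print(uv(s["position"]),s["contact_force"],s["torque"])
E
```

```text
time: 25.05
position: [0.5956, 0.1629, 0.2144]
tcp_rot: [0.001, 0.08, 0.997, 0.0]
contact_force: [1.2, -0.3, 3.9]
finger_gap: 0.0861
time: 25.42
position: [0.5957, 0.1629, 0.2133]
tcp_rot: [0.001, 0.08, 0.997, 0.0]
contact_force: [-0.5, -0.8, 8.6]
finger_gap: 0.0856
[0.5619 0.2563 0.2133] [-0.53975866 -0.81933631  8.64617048] [-0.30224514  0.04872219 -0.00243265]
```

Firm stop at 8.6 N. Relieve, open and lift off.

```bash
python3 -m creep '[[0,0,-1,0],[0,0,-0.5,0],[0,0,0,0],[0,0,0,0],[0,0,0,0],[0,0,0,0],[0,0,-4,0],[0,0,-10,0],[0,0,-20,0],[0,0,-25,0],[0,0,-25,0],[0,0,0,0]]' 0 ; python3 - <<'E'
from h import *
s=readout.sense();print(uv(s["position"]),s["contact_force"])
save("side","se.png",(160,90,290,200),5)
save("top","te.png",(80,100,220,215),5)
for c in("top","side"):
    for t in("panel_lip","panel_front","panel_grip","panel","ramekin_mid"):
        r=nets.tip_of(t,c)
        print(c,t,[(uv(d["xyz"]),round(d["conf"],2)) for d in r[:1]])
E
```

```text
time: 26.92
position: [0.5969, 0.1632, 0.2994]
tcp_rot: [0.003, 0.08, 0.997, 0.001]
contact_force: [-0.5, -0.7, 0.1]
finger_gap: 0.0941
[0.563  0.2567 0.2994] [-0.4857292  -0.71119941  0.07185987]
top panel_lip [(array([0.4201, 0.2543, 0.1947]), 0.62)]
top panel_front [(array([0.6385, 0.259 , 0.1945]), 0.73)]
top panel_grip [(array([0.5633, 0.2553, 0.2395]), 0.9)]
top panel [(array([0.5412, 0.2561, 0.178 ]), 0.85)]
top ramekin_mid []
side panel_lip [(array([0.423 , 0.2536, 0.1963]), 0.94)]
side panel_front [(array([0.6376, 0.2548, 0.1973]), 0.8)]
side panel_grip [(array([0.5681, 0.2541, 0.2359]), 0.97)]
side panel [(array([0.5418, 0.2568, 0.1776]), 0.75)]
side ramekin_mid [(array([0.6698, 0.1523, 0.221 ]), 0.5)]
```

View pics/se.png

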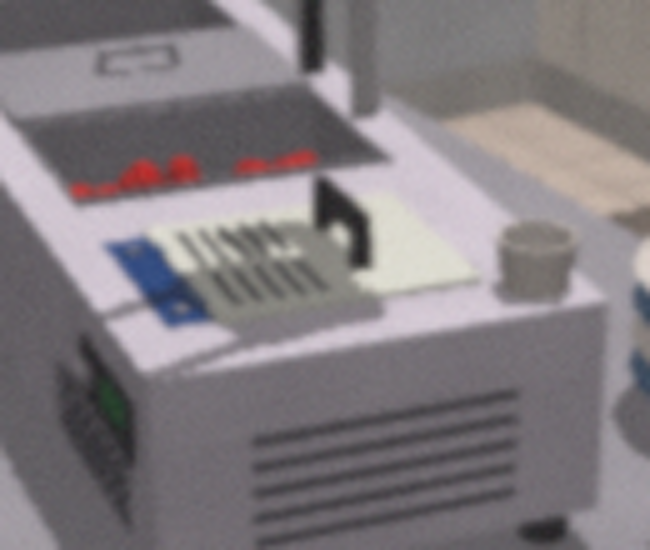

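View pics/te.png

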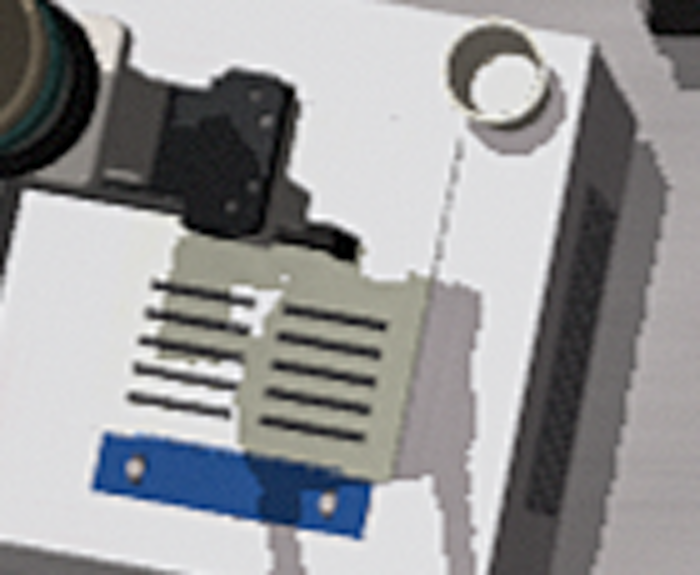

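The panel lies flat with its lip under the ledge, the handle is free and the ramekin hasn't moved. Handing in.

```bash
python3 -m creep '[[0,0,-20,0],[0,0,0,0],[0,0,0,0]]'; python3 - <<'E'
from h import *
P=obs(["panel_front","panel_lip","spray_mid","jar_mid","mug_mid"],1)
for k in P: print(k,np.round(P[k],4).tolist(), [uv(x).tolist() for x in P[k]] if "panel" in k else "")
print(ctrl.hand_in())
E
```

```text
time: 27.9
position: [0.5954, 0.1629, 0.3161]
tcp_rot: [-0.0, 0.08, 0.997, -0.0]
contact_force: [0.0, -0.9, -0.5]
finger_gap: 0.0942
panel_front [[0.6713, 0.1518, 0.1977], [0.6705, 0.1516, 0.1978]] [[0.6383, 0.2574, 0.1977], [0.6375, 0.2571, 0.1978]]
panel_lip [[0.4581, 0.1863, 0.1966], [0.4564, 0.1821, 0.1949]] [[0.4223, 0.2573, 0.1966], [0.4213, 0.2529, 0.1949]]
spray_mid [[0.4932, -0.6048, 0.0922], [0.4914, -0.6124, 0.0957]] 
jar_mid [[0.3016, -0.27, 0.0528], [0.2985, -0.2727, 0.0476]] 
mug_mid [[0.3142, -0.4228, 0.0441]] 
the job is handed in; nothing more can be done
None
```

The panel is back on the cooling unit, snapped in and let go, and I handed the job in at about 28 s. `hand_in()` gives no verdict, so these are my own checks.

**How it went:**
- **Grip:** I pinched the handle bar by its two ends, so the panel swung lip-down to about 0.48 rad as I lifted it.
- **Hooking:** I slid the lip under the ledge until I felt about 4 N.
- **Closing:** I swung the panel down with a loose grip and pressed it over the roller. It came to a firm stop at 8.6 N, the highest force I read at the wrist between moves; I read no contact force between panel and unit directly.

**Last checks:**
- **Lip:** the networks put the tip about 23 mm past the nominal ledge edge and 3 to 5 mm below the deck top. At home it should be 6 mm below, so this fits within their 4 mm accuracy.
- **Catch end:** about 2 mm below deck level and well within 8 mm sideways; the pictures show the plate lying flat.
- **Gripper:** open and about 80 mm above the handle, with wrist force near zero.
- **Bystanders:** the bottle, jar and mug read within about 8 mm of their first positions.

**What disagreed or failed:**
- **Ramekin:** in the final check one camera missed it, and the other gave a low-confidence position that didn't match. In the pictures it stands where it was.
- **Fingertips:** in the pictures they end about 20 mm above the reported TCP, so I gripped slightly lower to be safe either way.
- **Unit angle:** the networks read −0.18 rad and lines fitted in the picture gave −0.161. I used the lines.

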